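# Set the kiln's heat selector and start the firing

### The arm

A 6-joint arm with a two-finger parallel gripper is mounted at the origin on the work surface. World frame = base frame: x ahead of the robot, y to its left, z up, the work surface at z = 0. Lengths are in mm, angles in rad, forces in N, time in s.
With the tool pointing down it reaches from about 350 to 975 mm from the base axis. Payload 7.1 kg.
Tool frame: the origin (TCP) lies at the very end of the fingers, on their centre line; the grasp point (between the pads) lies 19 mm behind it; z points along the fingers, x is the direction in which the jaws open and shut, and the axes are right-handed (so a half turn about z gives the same grasp; the last joint's range is limited). The gripper opens to 88 mm and grips with 3 to 60 N. Pads are 20 mm wide; open, the fingers measure 115 mm over their backs; the gripper's body (75 mm by 178 mm) begins 61 mm behind the grasp point.
Start: joints at [-1.185, 0.423, 1.63, -0, 1.089, -0.019], TCP at [246.162, -574.464, 195.375] pointing down, gripper open.
Joint ranges: [-3, 3], [-0.9, 2.11], [0.09, 2.58], [-1.31, 4.45], [0.11, 2.69], [-2.54, 2.54]. Speed limits (rad/s): [2.39, 2.39, 3.01, 3.14, 3.14, 3.14].

### API

Orientations are given as a rotation vector (axis times angle).
In Python, from workcell import * gives the robot as it stands.
- The arm moves only by the tool arm_command, never from a script. Its argument "increments" is a list of rows, each a list of 2 entries, a list of its own where there are three numbers: the shift along the tool's x, y, z in cm, then the turn about the tool's z in degrees. In form: [[[dx, dy, dz], turn], ...]. A call has 1 to 20 rows; each row shifts and turns the pose as measured when the row begins, along the tool's axes as they then stand; what a row does not reach is not made up. A row lasts 1/10 s, in which the tool goes at most 50 mm and 8.59 degrees, less where a joint would pass 70% of its speed; a pose out of reach is approached as far as the arm can. A call is refused whole if a number of a shift passes 5 or a number of a turn 8.59, either way. A call with a gripper value outside its range is refused whole. "gripper" is the opening, from 0 (shut) to 1 (fully open), set as the call begins (left out, the last holds). The fingers move at their own pace and stop on an object; the grip force is fixed at half the most. Time passes only in rows, so rows that do not move let the fingers close. It gives the time, the measured TCP pose, the force and the opening at its end, in the units of the state.
- get_obs(): the state, without advancing time (a new reading comes with each control period).
- get_image(name): name is "side" or "top"; returns the picture (400x640x3 uint8, red, green, blue); there is no depth.
- camera_params(name): a dict with "K" (3x3 intrinsics, pixels), "k1" (the pictures are not rectified: a ray, as slopes to the right and down, at radius r is drawn at 1 + k1 r^2 times it, then the intrinsics apply), "rvec" (rotation vector, rad) and "tvec" (3), from world to camera coordinates, as OpenCV has them. Camera axes: x right, y down, z forward; pixel columns grow to the right and rows downward; lengths in mm; the calibration is good to about 2 mm. A picture is of the moment at which its call begins. camera_params takes no time and is no camera call.
- close_job(): hands the job in, once; it reports no verdict.
The state is a dict: "t": time; "qpos": joint angles; "qvel": joint speeds; "joint_torque": joint torques, N m; "ee_pos": TCP position; "orientation": TCP orientation; "ft_force": force on the tool from outside, world axes, zero at the start; "moment": the same for the moment, N m; "width": finger opening in mm.
Only numpy, scipy, OpenCV 4.12 (cv2) and the standard library are available. Lean on these libraries where they do the work, as an engineer would, in place of code of your own. Each camera call takes 0.05 s, during which the arm holds its last target.

### The job

Start the test firing at heat three: with a fingertip, push the protruding tab of the rotary selector on the kiln's control box clockwise from mark to mark until it rests at the three dots. Only then press the flat round start button all the way in and let it spring back. Push the tab lightly, without gripping the selector, do not press the mushroom-shaped stop button, and leave the things standing about where they are.

Things in the scene. Friction and masses are not known exactly. Their poses are not given: they have to be found in the camera images.
- console: The kiln's control box, fixed to the table: grey steel, level aluminium top, 200 (x) x 240 (y) x 90 mm high, turned up to 20 degrees. Origin: centre of its underside. x points from its front edge (robot's side) to its far edge, y to the left, z up. Selector in the middle; start button front right (x -72, y -85 mm); stop button front left (x -72, y +85); clear pilot lamp, 11 mm high, between them.
- selector (a joint): Selector angle, rad, growing clockwise seen from above: 0 tab towards the box's +y (ring mark, off), 0.785 one dot, 1.571 two dots (+x), 2.356 three dots, 3.142 four dots (-y); stops at -0.15 and 3.29. A spring detent holds each mark: leaving it takes about 7 N at 43 mm radius; past halfway (0.39 rad) it jumps on to the next mark by itself. Starts at off, one or two dots (rarely between).
- selector_axis (a point): Point on the selector's axis at the level of the box's top plate (90 mm above the table), 15 mm to the far side (+x) of the box's centre; axes as the box's.
- finger_tab: The selector's black handle, which can only turn: round skirt of radius 26 mm up to 12 mm above the top plate, hub of radius 19 mm up to 34 mm, and one straight radial tab, 9 mm thick, reaching out to 50 mm from the axis, standing 9 to 33 mm above the plate, a white line along its top. Origin on the axis at the top plate's level; its y axis points along the tab.
- tab_tip (a point): Top of the tab's outer end: 50 mm from the axis, 33 mm above the top plate.
- three_dots (a point): Middle of the three-dot mark printed on the top plate, 67 mm from the selector's axis, midway between the box's +x and -y. The five marks lie on this circle 45 degrees apart, clockwise from the left: ring, one, two, three and four dots.
- start (a joint): Travel of the start button, m: 0 out, 0.006 fully in. It is sprung: about 1.5 N to begin with, 5 N fully in.
- start_top (a point): Centre of the top of the start button, a flat black disc of 30 mm diameter in a steel collar of 46 mm diameter (12 mm high); the button's top is about 22 mm above the top plate when out.
- stop (a joint): Travel of the stop button, m: 0 out, 0.006 fully in. Not to be pressed.
- stop_top (a point): Centre of the top of the stop button, a black mushroom head of 40 mm diameter, 32 mm above the top plate.
- kiln_post: Bystander: pale ceramic kiln post, a plain cylinder 26 mm in diameter and 40 mm high, standing on the control box's far left corner. Origin: centre of its underside.
- glaze_jar: Bystander: glaze jar with a white lid, 68 mm in diameter, 85 mm high, on the table at the right of the box. Origin: centre of its underside.
- mug: Bystander: bisque mug, 80 mm in diameter, 90 mm high, at the left of the box. Origin: centre of its underside.
- cone_pack: Bystander: three small pyrometric cones standing in a clay strip 75 x 24 mm, 56 mm high overall, in front of the box. Origin: centre of its underside.
- test_tiles: Bystander: stack of three glazed test tiles, 80 x 50 mm, 21 mm high, behind the box. Origin: centre of its underside.
- test_bowl: Bystander: small white bowl, 96 mm in diameter, 42 mm high, behind and to the left of the box. Origin: centre of its underside.
- wood_rib: Bystander: flat wooden potter's rib, 95 x 55 x 7 mm, to the front right of the box. Origin: centre of its underside.

How it is judged (in metres and radians):
On the way, in this order (a step that is already met when the one before it is completed fails the run):
1. the selector rests in the three-dot position (value of joint selector between 2.21 and 2.5 rad), for 0.2 s.
2. the start button is pressed in (value of joint start above 0.0045 m), for 0.1 s.
At the end, for the whole second after the job is handed in: The selector rests at three dots (2.356 rad, within 0.145), the start button was then pressed in by at least 4.5 mm and is out again (within 1 mm), and the stop button is out (all of step 1 and value of joint each of start, stop below 0.001 m); the robot touches nothing.
It fails at once if the start button is pressed while the selector is not at three dots (value of joint start above 0.003 m and (value of joint selector below 2.21 rad or value of joint selector above 2.5 rad)).
It fails at once if the stop button is pressed (value of joint stop above 0.002 m).
It fails at once if the selector is gripped or pushed hard (over 25 N of finger force) (contact force between the fingers and finger_tab above 25 N).
It fails at once if a thing standing about is shifted, lifted or knocked over (moved over 20 mm) (distance of any of kiln_post, glaze_jar, mug, cone_pack, test_tiles, test_bowl, wood_rib from where it was at the start of the episode above 0.02 m).
It also fails if it takes over 64 s, if anything falls off the work surface, if the arm or the gripper's body presses on something with over 40 N, if the wrist force passes 120 N, or if a joint passes its speed limit or range.

## Working session

There is one attempt and no reset: what is moved stays moved. The work goes in short steps, Python scripts to look and compute and a tool call to move; the robot and the scene stay as the last step left them, time stands still between calls to the robot, and variables do not carry over. Pictures are saved under pics/ and viewed, and the job is handed in when it is done.

Besides the shell and the picture viewer there is one more tool, called by a JSON object that holds its "name" and its "arguments", one argument or row to a line. arm_command: Moves the arm, as the interface text tells. Its arguments: {"type":"object","properties":{"increments":{"type":"array","items":{"type":"array"}},"gripper":{"type":"number"}},"required":["increments"]}

```bash
mkdir -p pics; ls; python3 - <<'E'
from workcell import *
import cv2
for n in("top","side"):
    im=get_image(n); cv2.imwrite(f"pics/{n}0.png",im[:,:,::-1]); print(camera_params(n))
print(get_obs())
E
```

```text
pics
{'K': array([[376.90877858,   0.        , 318.32743661],
       [  0.        , 376.90877858, 198.30926645],
       [  0.        ,   0.        ,   1.        ]]), 'k1': 0.0025525553634733623, 'rvec': array([ 2.11182522, -2.14990733,  0.17401486]), 'tvec': array([ 51.59439904, 600.42754329, 713.91184533])}
{'K': array([[492.61959261,   0.        , 317.3078483 ],
       [  0.        , 492.61959261, 196.62067324],
       [  0.        ,   0.        ,   1.        ]]), 'k1': 0.014813324387066722, 'rvec': array([ 0.71392345, -2.56148407,  1.20601132]), 'tvec': array([550.23334329, 260.33751649, 841.78407411])}
{'t': 0.1, 'qpos': array([-1.18500488e+00,  4.23766685e-01,  1.63057833e+00,  5.17965480e-07,
        1.08860769e+00, -1.90191818e-02]), 'qvel': array([-0.00096399, -0.00254119, -0.00102908,  0.00029781, -0.00127246,
        0.00015423]), 'joint_torque': array([-1.02327267e-03, -5.45615530e+01, -2.74327058e+01,  6.44272962e-02,
        1.88035617e-02, -1.10223553e-05]), 'ee_pos': array([ 245.96811347, -573.99366026,  194.69189114]), 'orientation': array([-2.62201655e+00,  1.72910076e+00,  1.75995106e-03]), 'ft_force': array([-0.04304746, -0.24826179, -0.07759601]), 'moment': array([0.01838182, 0.03189839, 0.0260482 ]), 'width': 88.04542518163233}
```

View pics/top0.png

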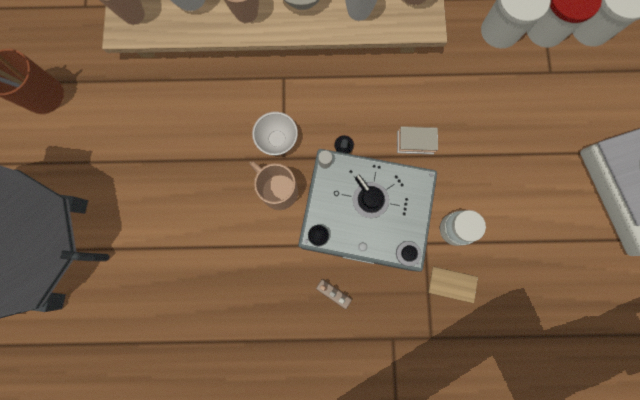

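View pics/side0.png

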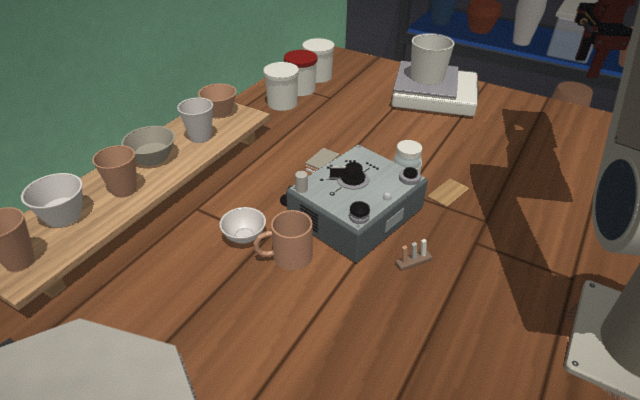

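The top view shows the box with corners at about (320,151), (436,171), (421,270) and (300,247). The selector hub is at (371,199) and its tab points up-left towards one dot, with its tip near (359,180). Start is at (409,253) and stop at (318,235). Next I'll measure these with the calibration.

```bash
cat > h.py <<'E'
from workcell import *
import cv2, numpy as np
def cam(n):
    p=camera_params(n); return p['K'],np.array([0,0,0,0,0.]) + np.array([p['k1'],0,0,0,0]),np.array(p['rvec']),np.array(p['tvec'])
def w(n,uv,z):
    K,d,r,t=cam(n); q=cv2.undistortPoints(np.array([[uv]],float),K,d)[0,0]
    R=cv2.Rodrigues(r)[0]; ray=R.T@np.array([q[0],q[1],1]); c=-R.T@t
    return c+ray*(z-c[2])/ray[2]
def proj(n,P):
    K,d,r,t=cam(n); return cv2.projectPoints(np.array(P,float).reshape(-1,1,3),r,t,K,d)[0][:,0]
E
python3 - <<'E'
from h import *
for nm,uv,z in [("FL",(320,151),90),("FR",(436,171),90),("NR",(421,269),90),("NL",(300,246),90),("hub",(371,198),124),("tip",(358,179),123),("start",(409.5,253),112),("stop",(318.5,235),122),("jar",(470,225),85),("cone",(334,293),20)]:
    print(nm,w("top",uv,z).round(1))
for nm,uv,z in [("startS",(410,173),112),("stopS",(359,209),122),("hubS",(354,170),124)]:
    print(nm,w("side",uv,z).round(1))
for n in("top","side"):
    im=cv2.imread(f"pics/{n}0.png")
    c=im[140:280,290:450] if n=="top" else im[135:265,275:435]
    cv2.imwrite(f"pics/{n}0z.png",cv2.resize(c,None,fx=4,fy=4,interpolation=cv2.INTER_CUBIC))
E
```

```text
FL [688.8  35.8  90. ]
FR [ 644.2 -188.8   90. ]
NR [ 457.7 -148.    90. ]
NL [504.1  76.8  90. ]
hub [587.6 -55.9 124. ]
tip [623.8 -33.4 123. ]
start [ 487.1 -123.2  112. ]
stop [521.9  41.4 122. ]
jar [ 538.5 -247.7   85. ]
cone [411.5  12.6  20. ]
startS [ 484.2 -114.9  112. ]
stopS [518.3  54.1 122. ]
hubS [582.7 -48.1 124. ]
```

View pics/top0z.png

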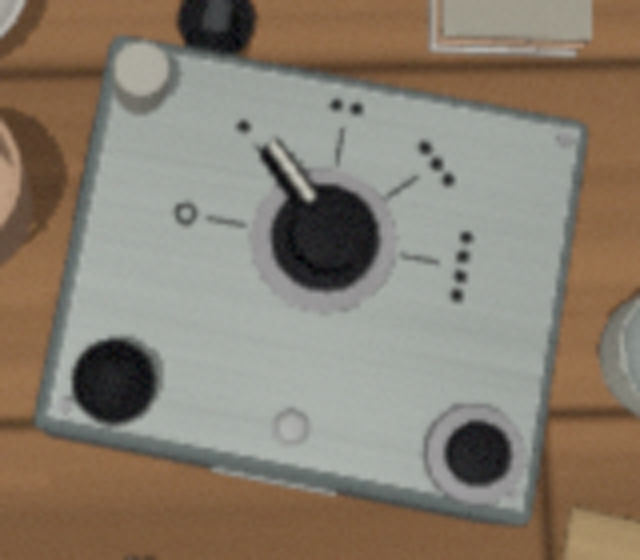

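View pics/side0z.png

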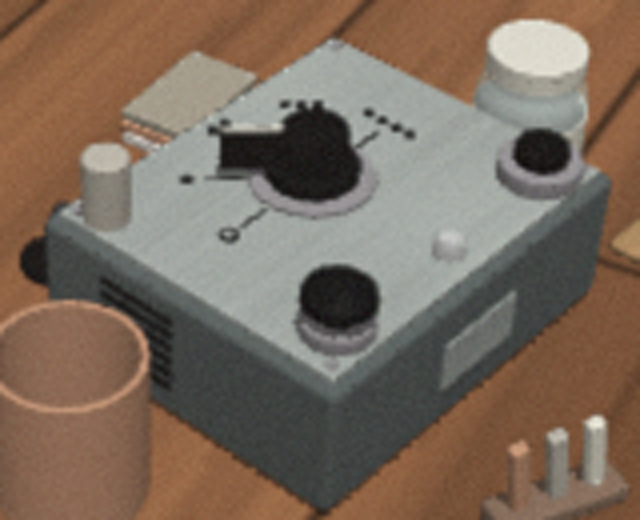

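```bash
cat > fit.py <<'E'
from h import *
from scipy.optimize import least_squares
s=np.sqrt(.5)*67
loc={'ring':(15,67,90),'one':(15+s,s,90),'two':(82,0,90),'three':(15+s,-s,90),'four':(15,-67,90),'start':(-72,-85,112),'stop':(-72,85,122)}
top={'ring':(186,213),'one':(243,126),'two':(346.5,106.5),'three':(436,163),'four':(461.5,266),'start':(478,453),'stop':(114,380)}
side={'ring':(229,235),'one':(187,179),'three':(301,105),'four':(389,123),'start':(541,151),'stop':(340,292)}
f=lambda p,o:((np.array(p)+.5)/4-.5)+np.array(o)
def W(p,l):
    c,sn=np.cos(p[2]),np.sin(p[2]); return [p[0]+c*l[0]-sn*l[1],p[1]+sn*l[0]+c*l[1],l[2]]
def res(p,which):
    r=[]
    for n,d,o in (("top",top,(290,140)),("side",side,(275,135))):
        if n in which:
            for k in d: r.append(proj(n,[W(p,loc[k])])[0]-f(d[k],o))
    return np.array(r)
if __name__=="__main__":
    for wh in (("top",),("side",),("top","side")):
        q=least_squares(lambda p:res(p,wh).ravel(),[575,-55,-.2],loss='soft_l1')
        print(wh,q.x.round(4)); print(res(q.x,wh).round(1).tolist())
    p=q.x
    for k in loc: print(k,np.round(W(p,loc[k]),1))
    print('axis',W(p,(15,0,90)))
E
python3 fit.py
```

```text
('top',) [ 5.757158e+02 -5.583570e+01 -2.130000e-01]
[[-0.1, 0.0], [0.1, 0.2], [-0.1, 0.0], [-0.0, 0.1], [-0.2, 0.1], [0.6, -0.1], [-0.2, -0.4]]
('side',) [ 5.747068e+02 -5.456640e+01 -2.167000e-01]
[[-0.4, 0.5], [-0.2, 0.5], [0.1, 0.4], [0.2, 0.8], [0.6, -1.4], [-0.2, -2.4]]
('top', 'side') [ 5.755052e+02 -5.569870e+01 -2.138000e-01]
[[-0.2, 0.1], [0.0, 0.3], [-0.1, 0.1], [-0.1, 0.3], [-0.3, 0.2], [0.5, 0.1], [-0.3, -0.3], [-0.4, 0.1], [-0.3, 0.2], [-0.0, 0.0], [-0.0, 0.4], [0.4, -1.9], [-0.2, -2.9]]
ring [604.4   6.6  90. ]
one [646.5 -22.6  90. ]
two [655.6 -73.1  90. ]
three [ 626.4 -115.2   90. ]
four [ 575.9 -124.4   90. ]
start [ 487.1 -123.5  112. ]
stop [523.2  42.6 122. ]
axis [np.float64(590.1637413640516), np.float64(-58.88119487536388), 90]
```

Both cameras agree: box at (575.5, -55.7) with yaw -0.214, and the axis at (590.2, -58.9). Next I'll check the tab angle by projecting it, and work out the approach in the tool's axes.

```bash
cat >> h.py <<'E'
from scipy.spatial.transform import Rotation as Ro
A=np.array([590.2,-58.9]); YAW=-0.2138
def tabdir(q):
    a=np.pi/2+YAW-q; return np.array([np.cos(a),np.sin(a)])
def overlay(n,out,qs,c,fx=4):
    im=get_image(n); u,v,W_,H_=c
    im=cv2.resize(im[v:v+H_,u:u+W_,::-1],None,fx=fx,fy=fx,interpolation=cv2.INTER_CUBIC)
    raw=im.copy()
    for q,col in qs:
        P=[np.r_[A+tabdir(q)*r,123] for r in (20,50)]
        p=(proj(n,P)-np.array([u,v])+.5)*fx-.5
        cv2.line(im,tuple(int(x) for x in p[0]),tuple(int(x) for x in p[1]),col,1)
    cv2.imwrite(out,im)
def rel(target,ang=None):
    o=get_obs(); R=Ro.from_rotvec(o['orientation']); d=R.inv().apply(np.array(target)-o['ee_pos'])/10
    x=R.as_matrix()[:,0]; a=np.degrees(np.arctan2(x[1],x[0]))
    print('t',round(o['t'],2),'pos',o['ee_pos'].round(1),'xang',a.round(1),'F',o['ft_force'].round(1),'w',round(o['width'],1),'q6',o['qpos'][5].round(2))
    print('shift cm',d.round(2), 'turn', None if ang is None else round(a-ang,1)); return d
def fingerpose(q,gap,r=43):
    d=tabdir(q); cw=np.array([d[1],-d[0]]); p=A+d*r-cw*(14.5+gap)
    return p,np.degrees(np.arctan2(d[1],d[0]))
E
python3 - <<'E'
from h import *
overlay("top","pics/t1.png",[(.785,(0,0,255)),(.6,(0,255,0))],(290,140,160,140))
p,a=fingerpose(.785,15); print(p,a); rel([*p,195],a)
E
```

```text
[610.38665209 -10.8193482 ] 32.772975422333374
t 0.15 pos [ 246.  -574.1  194.8] xang -66.8 F [-0.2 -0.3 -0.2] w 88.0 q6 -0.02
shift cm [-3.742e+01 -5.568e+01  2.000e-02] turn -99.6
```

View pics/t1.png

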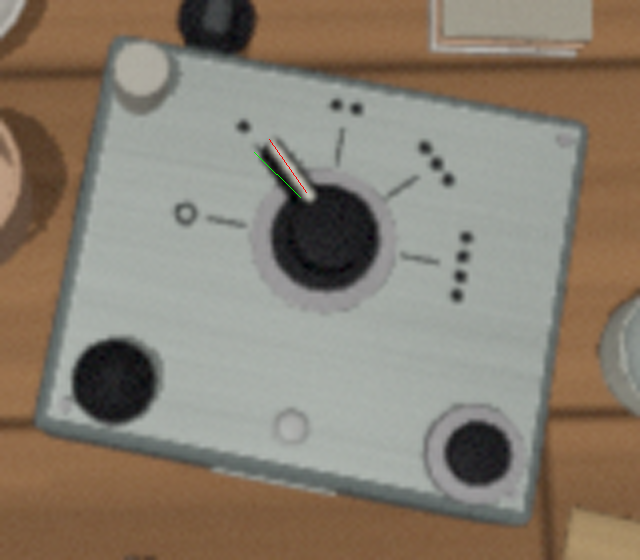

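The white line on the tab lies on the 0.785 rad projection (tip at about (268,140) in the zoom), so the selector is at one dot. Moving over at a safe height with the gripper shut.

{"name": "arm_command", "arguments": {
  "increments": [
    [[-2.6,-3.9,0],0],
    [[-2.6,-3.9,0],0],
    [[-2.6,-3.9,0],0],
    [[-2.6,-3.9,0],0],
    [[-2.6,-3.9,0],0],
    [[-2.6,-3.9,0],0],
    [[-2.6,-3.9,0],0],
    [[-2.6,-3.9,0],0],
    [[-2.6,-3.9,0],0],
    [[-2.6,-3.9,0],0],
    [[-2.6,-3.9,0],0],
    [[-2.6,-3.9,0],0],
    [[-2.6,-3.9,0],0],
    [[0,0,0],0]
  ],
  "gripper": 0
}}

```text
t: 1.55
ee_pos: [590.7, -45.3, 192.6]
orientation: [-2.617, 1.736, 0.001]
ft_force: [0.1, -0.7, 0.1]
width: 0.7
```

{"name": "arm_command", "arguments": {
  "increments": [
    [[0,0,0],-8],
    [[0,0,0],-8],
    [[0,0,0],-8],
    [[0,0,0],-8],
    [[0,0,0],-8],
    [[0,0,0],-8],
    [[0,0,0],-8],
    [[0,0,0],-8],
    [[0,0,0],-8],
    [[0,0,0],-8],
    [[0,0,0],-8],
    [[0,0,0],-8],
    [[0,0,0],0]
  ]
}}

```text
t: 2.85
ee_pos: [581.4, -53.0, 188.1]
orientation: [-3.011, -0.885, 0.02]
ft_force: [0.4, -0.5, 0.2]
width: 0.8
```

```bash
python3 - <<'E'
from h import *
p,a=fingerpose(.785,15); rel([*p,195],a)
E
```

```text
t 2.85 pos [581.4 -53.  188.1] xang 32.8 F [ 0.4 -0.5  0.2] w 0.8 q6 -0.68
shift cm [ 4.71 -1.98 -0.73] turn -0.0
```

{"name": "arm_command", "arguments": {
  "increments": [
    [[2.4,-1.0,-0.4],0],
    [[2.3,-1.0,-0.3],0],
    [[0,0,0],0]
  ]
}}

```text
t: 3.15
ee_pos: [609.3, -12.4, 194.3]
orientation: [-3.018, -0.862, 0.023]
ft_force: [-0.9, 0.0, -1.0]
width: 0.5
```

```bash
python3 - <<'E'
from h import *
p,a=fingerpose(.785,15); rel([*p,108],a)
E
```

```text
t 3.15 pos [609.3 -12.4 194.3] xang 31.9 F [-0.9  0.  -1. ] w 0.5 q6 -0.59
shift cm [ 0.29 -0.02  8.63] turn -0.9
```

{"name": "arm_command", "arguments": {
  "increments": [
    [[0.15,0,2],-0.5],
    [[0.15,0,2],-0.4],
    [[0,0,2],0],
    [[0,0,1.5],0],
    [[0,0,1],0],
    [[0,0,0],0]
  ]
}}

```text
t: 3.75
ee_pos: [607.1, -15.9, 106.1]
orientation: [-3.019, -0.862, 0.027]
ft_force: [0.6, 0.3, 0.6]
width: 0.5
```

```bash
python3 - <<'E'
from h import *
p,a=fingerpose(.785,2); rel([*p,108],a)
for n,c in (("top",(290,140,160,140)),("side",(275,135,160,130))): overlay(n,f"pics/{n}2.png",[],c)
E
```

```text
t 3.75 pos [607.1 -15.9 106.1] xang 31.9 F [0.6 0.3 0.6] w 0.5 q6 -0.6
shift cm [ 0.57  1.04 -0.21] turn -0.9
```

View pics/side2.png

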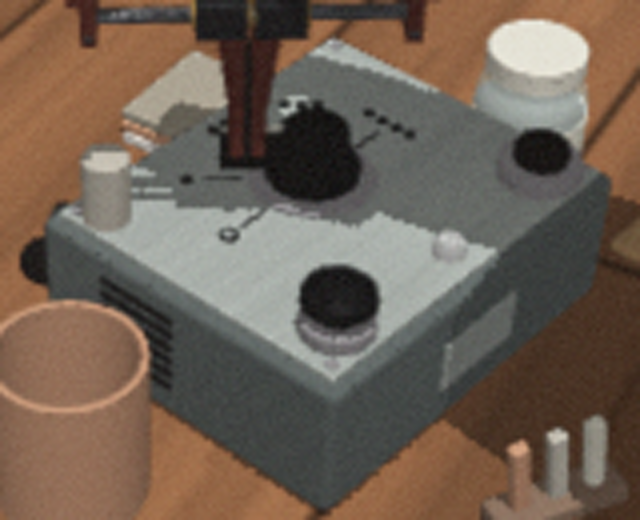

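View pics/top2.png

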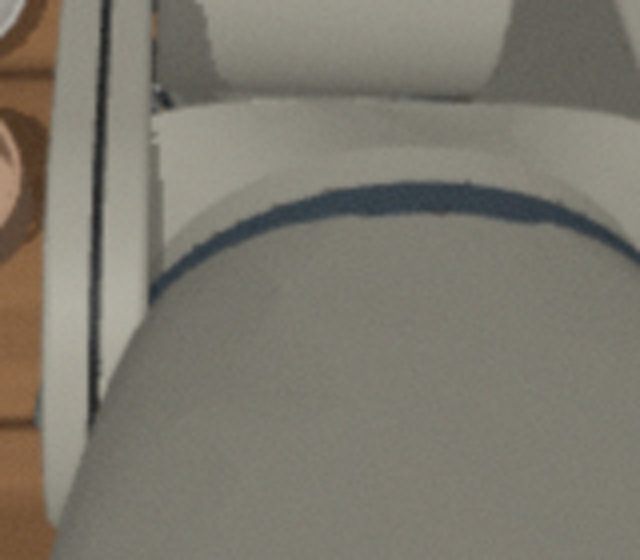

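The side view shows the shut fingertips (about (245,160) in the zoom) just on the ring-mark side of the tab, clear of the hub. The arm hides the box in the top view. I'll close in gently from here.

{"name": "arm_command", "arguments": {
  "increments": [
    [[0.3,0.3,-0.2],-0.9],
    [[0.3,0.4,0],0],
    [[0,0.3,0],0],
    [[0,0,0],0]
  ]
}}

```text
t: 4.25
ee_pos: [622.0, -21.8, 112.8]
orientation: [3.013, 0.888, -0.015]
ft_force: [-0.3, 0.3, 0.2]
width: 0.5
```

```bash
python3 - <<'E'
from h import *
p,a=fingerpose(.785,0); rel([*p,108],a)
E
```

```text
t 4.25 pos [622.  -21.8 112.8] xang 32.9 F [-0.3  0.3  0.2] w 0.5 q6 -0.62
shift cm [-0.38 -0.05  0.49] turn 0.1
```

{"name": "arm_command", "arguments": {
  "increments": [
    [[-0.2,0.05,0.25],0],
    [[-0.1,0.1,0.15],0],
    [[0,0.1,0],0]
  ]
}}

```text
t: 4.55
ee_pos: [620.8, -25.7, 108.8]
orientation: [3.012, 0.888, -0.015]
ft_force: [-0.2, 0.9, -0.5]
width: 0.8
```

```bash
python3 - <<'E'
from h import *
p,a=fingerpose(.785,0); rel([*p,108],a)
E
```

```text
t 4.55 pos [620.8 -25.7 108.8] xang 32.9 F [-0.2  0.9 -0.5] w 0.8 q6 -0.63
shift cm [-0.06 -0.32  0.09] turn 0.1
```

{"name": "arm_command", "arguments": {
  "increments": [
    [[0.05,0.2,0],2],
    [[0.05,0.2,0],2],
    [[0.05,0.2,0],2]
  ]
}}

```text
t: 4.85
ee_pos: [624.5, -30.3, 108.4]
orientation: [3.056, 0.724, -0.017]
ft_force: [0.2, -0.3, -0.2]
width: 0.5
```

```bash
python3 - <<'E'
from h import *
p,a=fingerpose(.785+.15,0); rel([*p,108],a)
overlay("side","pics/side3.png",[],(275,135,160,130))
E
```

```text
t 4.85 pos [624.5 -30.3 108.4] xang 26.7 F [ 0.2 -0.3 -0.2] w 0.5 q6 -0.53
shift cm [ 0.01 -0.25  0.04] turn 2.5
```

View pics/side3.png

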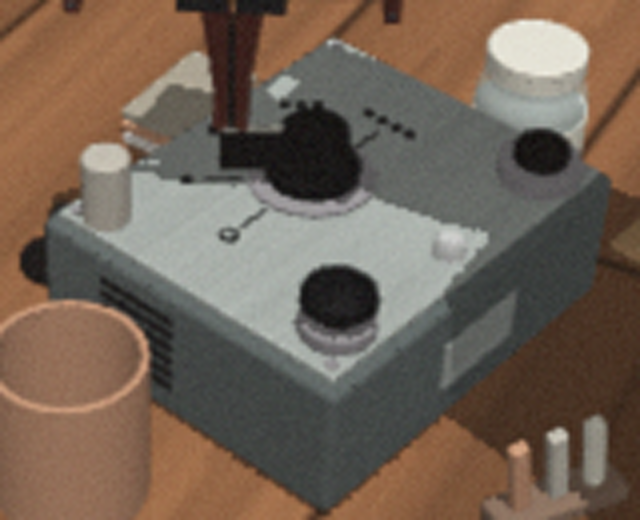

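```bash
python3 - <<'E'
from h import *
f=lambda P:((proj("side",P)-np.array([275,135])+.5)*4-.5).round(0).tolist()
print(get_obs()['ee_pos'], get_obs()['ft_force'], get_obs()['t'])
print('tcp now',f([[624.5,-30.3,108.4],[624.5,-30.3,148]]),'tcp2',f([[607.1,-15.9,106.1]]))
for q in (.6,.785,.95,1.1,1.571):
    d=tabdir(q); print(q,'tab tip top',f([np.r_[A+50*d,123],np.r_[A+50*d,99],np.r_[A+20*d,123]]))
im=get_image("side"); cv2.imwrite("pics/side4.png",cv2.resize(im[60:220,250:450,::-1],None,fx=4,fy=3.75*1.0,interpolation=cv2.INTER_CUBIC))
E
```

```text
[624.76016663 -30.51100122 108.37157247] [ 1.01863438 -0.34941081  1.13293445] 4.9
tcp now [[230.0, 158.0], [232.0, 96.0]] tcp2 [[245.0, 186.0]]
0.6 tab tip top [[222.0, 140.0], [221.0, 176.0], [277.0, 133.0]]
0.785 tab tip top [[219.0, 129.0], [218.0, 166.0], [276.0, 129.0]]
0.95 tab tip top [[220.0, 120.0], [219.0, 157.0], [276.0, 125.0]]
1.1 tab tip top [[222.0, 112.0], [221.0, 148.0], [277.0, 122.0]]
1.571 tab tip top [[243.0, 90.0], [242.0, 126.0], [285.0, 113.0]]
```

View pics/side4.png

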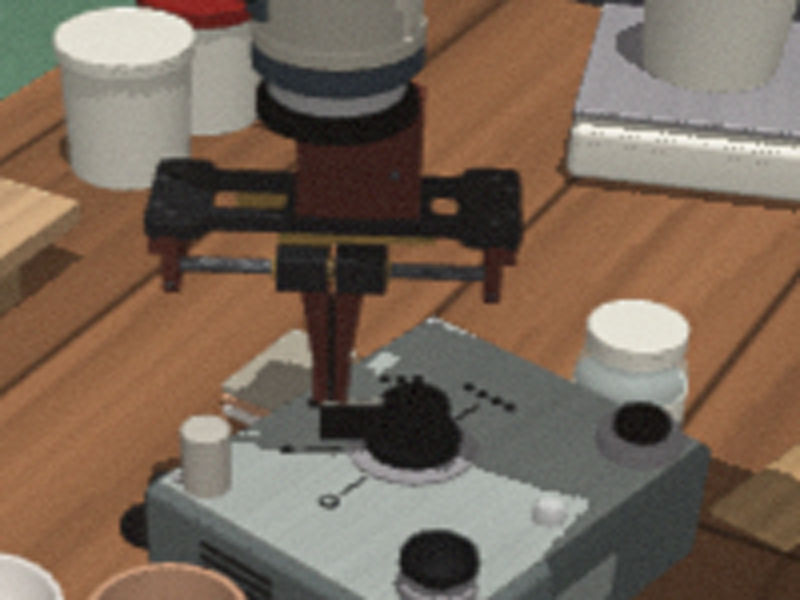

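```bash
python3 - <<'E'
from h import *
im=get_image("side")
c=im[150:190,320:380,::-1]
c=cv2.resize(c,None,fx=12,fy=12,interpolation=cv2.INTER_CUBIC)
c=(255*np.clip(c/130.,0,1)**.5).astype(np.uint8)
p=(proj("side",[[*get_obs()['ee_pos']]])[0]-[320,150]+.5)*12
print(p,get_obs()['ee_pos'])
cv2.imwrite("pics/side5.png",c)
b=cv2.imread("pics/side0.png")[150:190,320:380]
b=cv2.resize(b,None,fx=12,fy=12,interpolation=cv2.INTER_CUBIC)
cv2.imwrite("pics/side5b.png",(255*np.clip(b/130.,0,1)**.5).astype(np.uint8))
E
```

```text
[150.55556328 294.99599758] [624.54229871 -30.29337578 108.36559786]
```

View pics/side5.png

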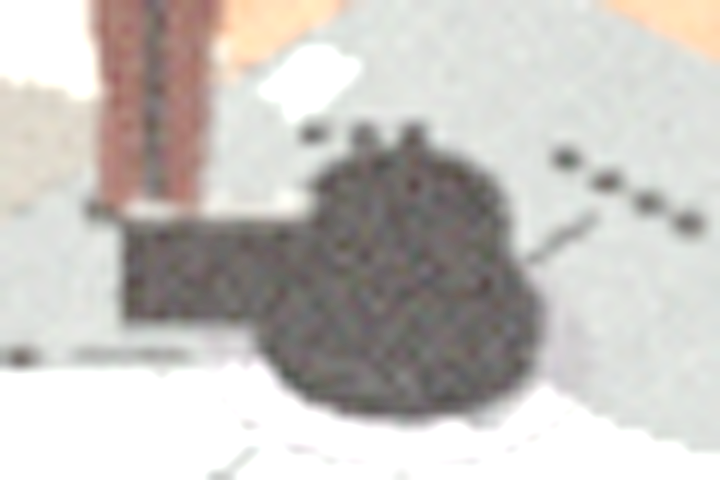

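View pics/side5b.png

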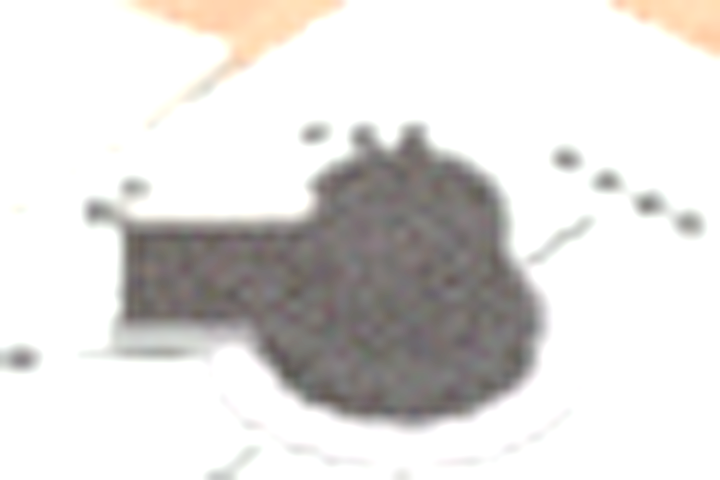

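```bash
python3 - <<'E'
from h import *
for z in (100,108,118,123,127,132): print(z,w("side",(320+155/12-.5,150+203/12-.5),z).round(1))
o=get_obs(); print(o['ee_pos'],o['qpos'],o['width'],o['t'])
im=get_image("top"); cv2.imwrite("pics/top5.png",im[:,:,::-1])
E
```

```text
100 [642.9 -64.5 100. ]
108 [637.6 -54.9 108. ]
118 [631.1 -42.9 118. ]
123 [627.8 -36.8 123. ]
127 [625.2 -32.  127. ]
132 [621.9 -26.  132. ]
[624.54229871 -30.29337578 108.36559786] [-0.06530777  0.5330552   1.67873737 -0.00503793  0.9394933  -0.5299776 ] 0.5030018499046691 5.0
```

View pics/top5.png

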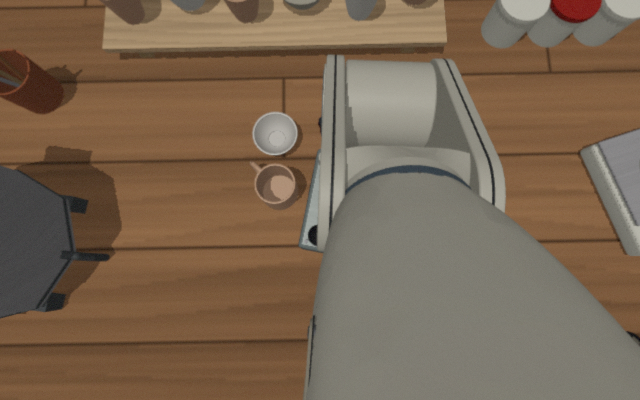

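The measured TCP disagrees with the picture. The fingertips end at side pixel (332.4,166.4). At the measured x,y that puts the tip at z≈127, not 108. So the fingers really end about 19 mm short of the reported TCP, and they passed over the tab, which hasn't moved. I'll go back to the ring side, aim for a reported z of about 90, and check by picture.

{"name": "arm_command", "arguments": {
  "increments": [
    [[-0.1,-0.6,-0.2],-3],
    [[-0.1,-0.6,-0.2],-3],
    [[0,-0.6,0],0],
    [[0,-0.3,0],0],
    [[0,0,0],0]
  ]
}}

```text
t: 5.55
ee_pos: [611.2, -12.1, 112.2]
orientation: [3.012, 0.894, -0.017]
ft_force: [0.1, -0.5, -0.2]
width: 0.6
```

```bash
python3 - <<'E'
from h import *
p,a=fingerpose(.785,5); rel([*p,91],a)
E
```

```text
t 5.55 pos [611.2 -12.1 112.2] xang 33.1 F [ 0.1 -0.5 -0.2] w 0.6 q6 -0.61
shift cm [0.02 0.86 2.12] turn 0.3
```

{"name": "arm_command", "arguments": {
  "increments": [
    [[0,0,0.5],0],
    [[0,0,0.5],0],
    [[0,0,0.4],0],
    [[0,0,0.3],0],
    [[0,0,0.2],0],
    [[0,0,0],0]
  ]
}}

```text
t: 6.15
ee_pos: [610.8, -12.6, 90.7]
orientation: [3.012, 0.891, -0.019]
ft_force: [-0.8, -0.2, 0.2]
width: 0.6
```

```bash
cat >> h.py <<'E'
def pic(out):
    im=get_image("side")
    c=im[145:195,315:385,::-1]
    c=cv2.resize(c,None,fx=10,fy=10,interpolation=cv2.INTER_CUBIC)
    cv2.imwrite(out,(255*np.clip(c/150.,0,1)**.6).astype(np.uint8))
def wz(u,v,z): return w("side",(315+(u+.5)/10-.5,145+(v+.5)/10-.5),z)
E
python3 - <<'E'
from h import *
pic("pics/s6.png")
p,a=fingerpose(.785,5); rel([*p,91],a)
print((proj("side",[get_obs()['ee_pos'],get_obs()['ee_pos']+[0,0,19]])-[315,145]+.5)*10)
E
```

```text
t 6.2 pos [610.9 -12.6  90.9] xang 33.0 F [-0.5  0.1 -0.3] w 0.2 q6 -0.61
shift cm [ 0.05  0.82 -0.02] turn 0.2
[[187.97729657 426.48688233]
 [190.48238496 354.71925702]]
```

View pics/s6.png

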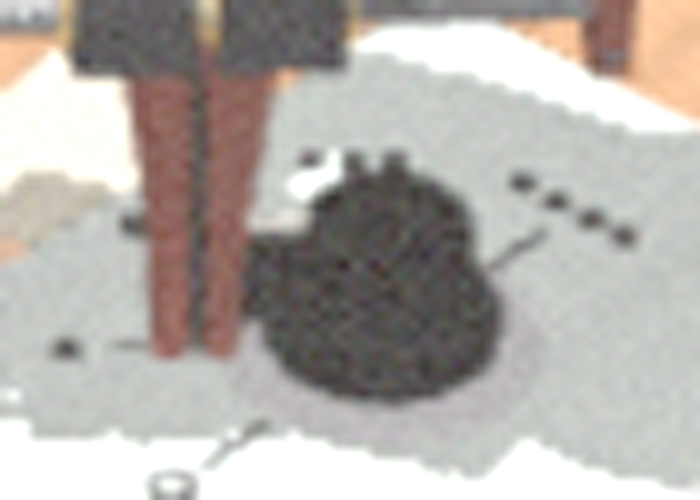

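Confirmed: the tips end at (195,352) in the zoom, and adding 19 mm to the reported z predicts (190,355). They are now on the near side of the tab, about 13 mm below its top. Pushing.

{"name": "arm_command", "arguments": {
  "increments": [
    [[0.05,0.3,0],0],
    [[0.05,0.3,0],0],
    [[0,0.3,0],0],
    [[0,0.2,0],0]
  ]
}}

```text
t: 6.6
ee_pos: [618.8, -22.0, 91.4]
orientation: [3.012, 0.891, -0.017]
ft_force: [0.4, -0.3, -0.8]
width: 0.5
```

```bash
python3 - <<'E'
from h import *
p,a=fingerpose(.785,0); rel([*p,91],a)
E
```

```text
t 6.6 pos [618.8 -22.   91.4] xang 33.0 F [ 0.4 -0.3 -0.8] w 0.5 q6 -0.62
shift cm [-0.1   0.11  0.04] turn 0.2
```

Still about 1 mm short of contact. Now the arc.

{"name": "arm_command", "arguments": {
  "increments": [
    [[0.05,0.2,0],2],
    [[0.05,0.2,0],2],
    [[0.05,0.2,0],2]
  ]
}}

```text
t: 6.9
ee_pos: [622.1, -24.6, 91.3]
orientation: [-3.053, -0.724, 0.02]
ft_force: [-1.4, 5.2, 1.1]
width: 0.1
```

```bash
python3 - <<'E'
from h import *
pic("pics/s7.png")
p,a=fingerpose(.785+.15,0); rel([*p,91],a)
E
```

```text
t 6.95 pos [622.4 -24.7  91.3] xang 26.6 F [-1.4  4.1  1.5] w 0.4 q6 -0.52
shift cm [-0.05  0.35  0.03] turn 2.4
```

View pics/s7.png

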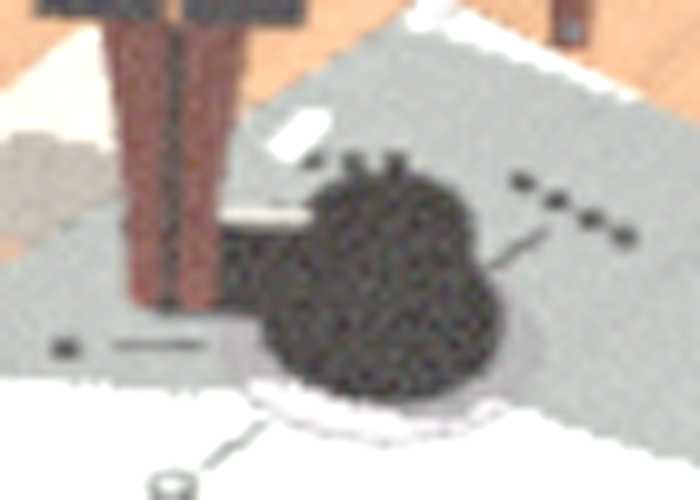

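The fingertip is touching the tab (about 5 N), in front of it as intended. Continuing the arc.

{"name": "arm_command", "arguments": {
  "increments": [
    [[0.07,0.25,0],2],
    [[0.07,0.25,0],2],
    [[0.07,0.25,0],2],
    [[0.07,0.25,0],2]
  ]
}}

```text
t: 7.35
ee_pos: [627.2, -30.1, 91.4]
orientation: [-3.094, -0.5, 0.025]
ft_force: [-1.2, 2.7, 1.5]
width: 0.3
```

```bash
python3 - <<'E'
from h import *
p,a=fingerpose(.785+.39,0); rel([*p,91],a)
E
```

```text
t 7.35 pos [627.2 -30.1  91.4] xang 18.4 F [-1.2  2.7  1.5] w 0.3 q6 -0.39
shift cm [0.04 0.73 0.03] turn 7.9
```

{"name": "arm_command", "arguments": {
  "increments": [
    [[0.07,0.28,0],2],
    [[0.07,0.28,0],2],
    [[0.07,0.28,0],2]
  ]
}}

```text
t: 7.65
ee_pos: [631.0, -36.8, 91.4]
orientation: [-3.115, -0.332, 0.028]
ft_force: [-0.8, 1.2, 1.0]
width: 0.5
```

```bash
python3 - <<'E'
from h import *
pic("pics/s8.png")
p,a=fingerpose(.785+.39,0); rel([*p,91],a)
E
```

```text
t 7.7 pos [631.3 -37.2  91.4] xang 12.1 F [ 0.8  0.9 -0.3] w 0.5 q6 -0.29
shift cm [-0.14 -0.07  0.04] turn 1.6
```

View pics/s8.png

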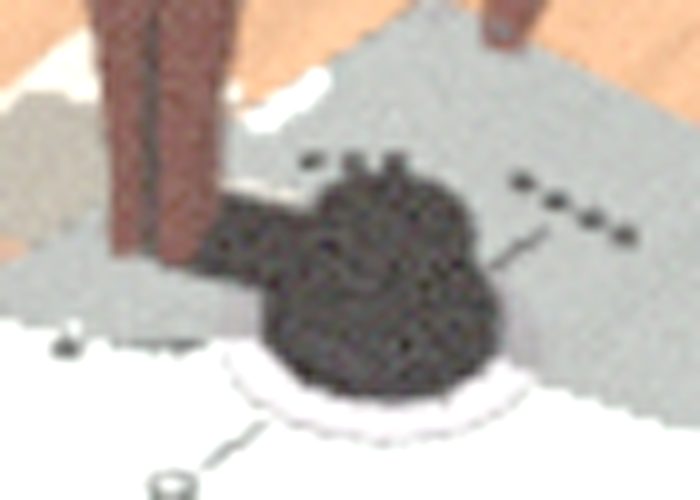

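The tab is turning with the finger and sits near 1.1 rad, close to the tipping point. A few more rows.

{"name": "arm_command", "arguments": {
  "increments": [
    [[0.02,0.25,0],2.5],
    [[0.02,0.25,0],2.5],
    [[0.03,0.25,0],2.5]
  ]
}}

```text
t: 8.0
ee_pos: [633.7, -45.2, 91.5]
orientation: [-3.133, -0.123, 0.027]
ft_force: [-0.2, 0.5, 0.1]
width: 0.4
```

```bash
python3 - <<'E'
from h import *
pic("pics/s9.png")
p,a=fingerpose(.785+.5,0); rel([*p,91],a)
E
```

```text
t 8.05 pos [633.9 -45.6  91.6] xang 4.4 F [ 0.  -1.   0.5] w 0.6 q6 -0.17
shift cm [-0.15 -0.43  0.06] turn 0.2
```

View pics/s9.png

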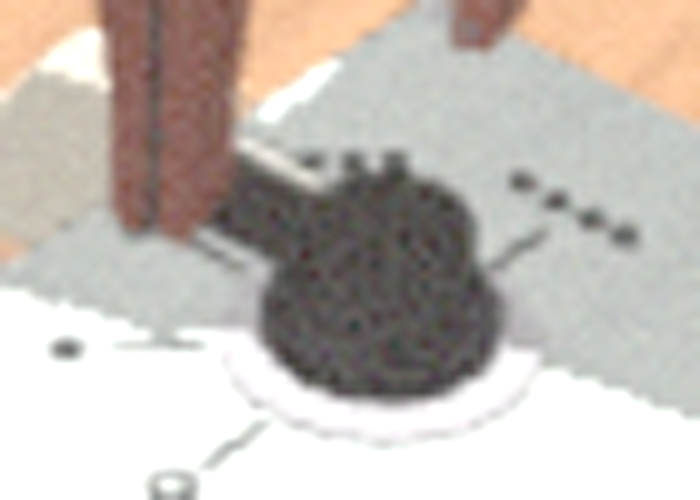

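The tab has jumped to two dots: its line runs (325,185) to (245,140) in the zoom, as projected for 1.571 rad. Following it.

{"name": "arm_command", "arguments": {
  "increments": [
    [[0,0.2,0],2.8],
    [[0,0.2,0],2.8],
    [[0.02,0.2,0],2.8],
    [[0.03,0.2,0],2.8],
    [[0.03,0.2,0],2.8],
    [[0.03,0.2,0],2.8]
  ]
}}

```text
t: 8.65
ee_pos: [635.8, -55.4, 91.8]
orientation: [-3.115, 0.343, 0.024]
ft_force: [2.6, 7.9, -1.1]
width: 0.4
```

```bash
python3 - <<'E'
from h import *
p,a=fingerpose(1.571,0); rel([*p,91],a)
E
```

```text
t 8.65 pos [635.8 -55.4  91.8] xang -12.6 F [ 2.6  7.9 -1.1] w 0.4 q6 0.1
shift cm [-0.08 -0.13  0.08] turn -0.3
```

{"name": "arm_command", "arguments": {
  "increments": [
    [[0.04,0.22,0],2],
    [[0.04,0.22,0],2],
    [[0.04,0.22,0],2],
    [[0.04,0.22,0],2]
  ]
}}

```text
t: 9.05
ee_pos: [636.7, -59.3, 91.9]
orientation: [-3.077, 0.559, 0.021]
ft_force: [2.1, 4.6, -0.7]
width: 0.4
```

```bash
python3 - <<'E'
from h import *
pic("pics/s10.png")
p,a=fingerpose(1.571+.2,0); rel([*p,91],a)
E
```

```text
t 9.1 pos [636.6 -59.7  91.9] xang -20.7 F [ 0.7  3.  -1.5] w 0.2 q6 0.23
shift cm [0.   0.35 0.08] turn 3.0
```

View pics/s10.png

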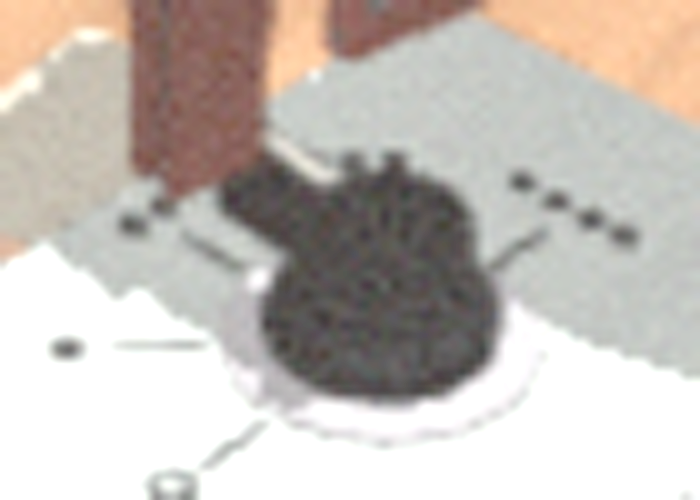

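{"name": "arm_command", "arguments": {
  "increments": [
    [[0.05,0.26,0],2.5],
    [[0.05,0.26,0],2.5],
    [[0.05,0.26,0],2.5],
    [[0.05,0.26,0],2.5]
  ]
}}

```text
t: 9.5
ee_pos: [635.8, -67.9, 91.9]
orientation: [-3.015, 0.824, 0.019]
ft_force: [0.2, 2.4, -1.6]
width: 0.3
```

```bash
python3 - <<'E'
from h import *
pic("pics/s11.png")
p,a=fingerpose(1.571+.39,0); rel([*p,91],a)
E
```

```text
t 9.55 pos [635.6 -68.4  91.9] xang -30.7 F [ 0.1  1.2 -0.4] w 0.9 q6 0.39
shift cm [0.   0.35 0.09] turn 3.9
```

View pics/s11.png

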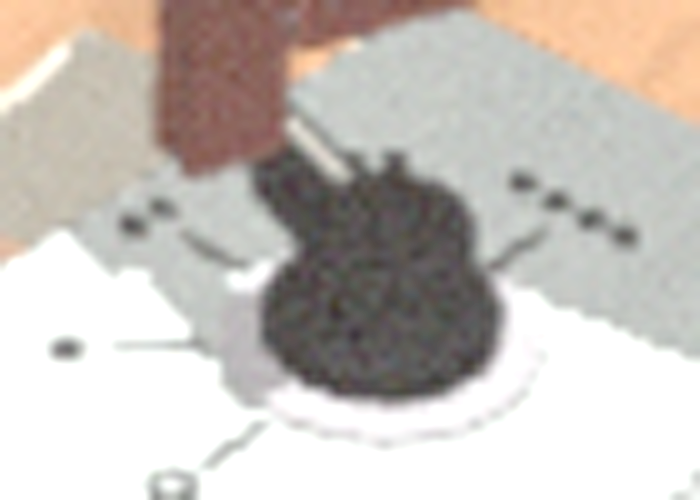

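The tab is near 1.85 rad and the force is falling, so about 2–3 more rows should tip it over.

{"name": "arm_command", "arguments": {
  "increments": [
    [[0.05,0.26,0],2.5],
    [[0.05,0.26,0],2.5],
    [[0.05,0.26,0],2.5]
  ]
}}

```text
t: 9.85
ee_pos: [632.9, -76.0, 91.9]
orientation: [-2.957, 1.017, 0.02]
ft_force: [0.4, 0.0, 0.0]
width: 0.3
```

```bash
python3 - <<'E'
from h import *
pic("pics/s12.png")
p,a=fingerpose(1.571+.5,0); rel([*p,91],a)
for q in(1.96,2.2,2.356): print(q,((proj("side",[np.r_[A+r*tabdir(q),123] for r in(20,50)])-[315,145]+.5)*10).round())
E
```

```text
t 9.9 pos [632.7 -76.4  91.9] xang -38.1 F [-0.1 -0.3  0.4] w 0.5 q6 0.51
shift cm [-0.06  0.01  0.09] turn 2.8
1.96 [[343. 171.]
 [280.  97.]]
2.2 [[364. 167.]
 [332.  88.]]
2.356 [[379. 166.]
 [367.  86.]]
```

View pics/s12.png

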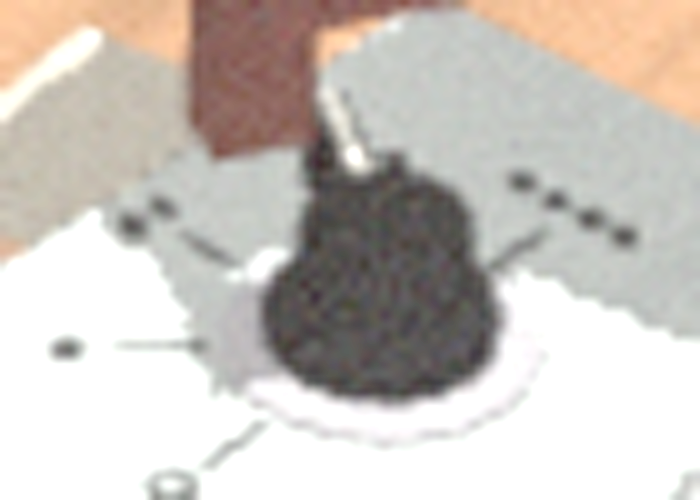

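The line runs (365,165) to (328,88), about 2.2 rad, so the jump is in progress. I'll back the finger off and look again.

{"name": "arm_command", "arguments": {
  "increments": [
    [[0,-0.4,0],0],
    [[0,-0.6,0],0],
    [[0,-0.6,0],0],
    [[0,0,0],0]
  ]
}}

```text
t: 10.3
ee_pos: [643.6, -62.8, 92.2]
orientation: [-2.96, 1.012, 0.019]
ft_force: [-0.8, 0.5, 0.2]
width: 0.6
```

```bash
python3 - <<'E'
from h import *
pic("pics/s13.png")
rel([620,-80,150])
E
```

```text
t 10.35 pos [643.4 -63.1  92.2] xang -37.7 F [-0.5 -0.1  0.3] w 0.7 q6 0.52
shift cm [-0.91  2.72 -5.79] turn None
```

View pics/s13.png

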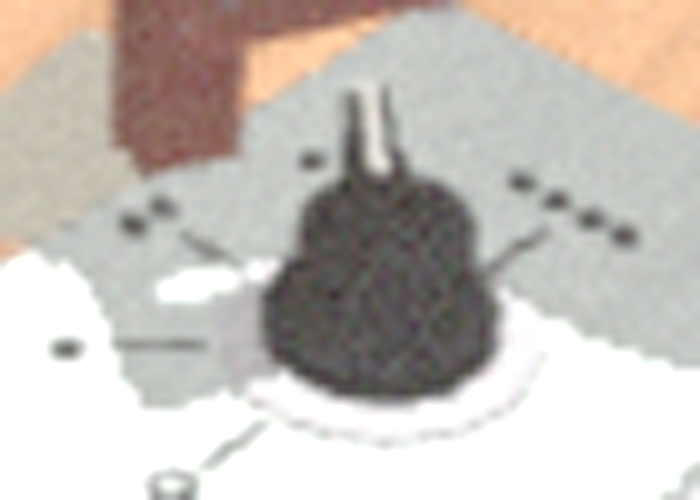

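The line now runs (379,170) to (367,85), exactly the 2.356 rad projection, and the finger is clear of it. Lifting, then moving over to the start button.

{"name": "arm_command", "arguments": {
  "increments": [
    [[0,-0.2,-2],0],
    [[0,0,-3],0],
    [[0,0,-3],0],
    [[0,0,0],0]
  ]
}}

```text
t: 10.75
ee_pos: [644.2, -62.1, 173.0]
orientation: [-2.963, 1.008, 0.026]
ft_force: [1.1, -0.4, -0.2]
width: 0.3
```

```bash
python3 - <<'E'
from h import *
rel([487.1,-123.5,160])
E
```

```text
t 10.75 pos [644.2 -62.1 173. ] xang -37.6 F [ 1.1 -0.4 -0.2] w 0.3 q6 0.53
shift cm [-8.68 14.46  1.38] turn None
```

{"name": "arm_command", "arguments": {
  "increments": [
    [[-1.7,2.9,0],0],
    [[-1.7,2.9,0],0],
    [[-1.7,2.9,0],0],
    [[-1.7,2.9,0.3],0],
    [[-1.7,2.7,0.4],0],
    [[0,0,0],0],
    [[0,0,0],0]
  ]
}}

```text
t: 11.45
ee_pos: [482.8, -124.2, 163.1]
orientation: [-2.965, 1.002, 0.028]
ft_force: [-0.4, 0.4, 0.2]
width: 0.5
```

```bash
python3 - <<'E'
from h import *
rel([487.1,-123.5,105])
E
```

```text
t 11.45 pos [ 482.8 -124.2  163.1] xang -37.3 F [-0.4  0.4  0.2] w 0.5 q6 0.36
shift cm [ 0.43 -0.28  5.8 ] turn None
```

{"name": "arm_command", "arguments": {
  "increments": [
    [[0.3,-0.1,2],0],
    [[0.2,-0.1,2],0],
    [[0.1,0,1],0],
    [[0,0,0.7],0],
    [[0,0,0],0]
  ]
}}

```text
t: 11.95
ee_pos: [493.1, -124.6, 104.1]
orientation: [-2.966, 0.998, 0.022]
ft_force: [-0.3, -0.4, -0.4]
width: 0.3
```

```bash
python3 - <<'E'
from h import *
rel([487.1,-123.5,93])
overlay("side","pics/s14.png",[(2.356,(0,0,255))],(300,110,160,110))
E
```

```text
t 11.95 pos [ 493.1 -124.6  104.1] xang -37.2 F [-0.3 -0.4 -0.4] w 0.3 q6 0.36
shift cm [-0.52  0.28  1.12] turn None
```

View pics/s14.png

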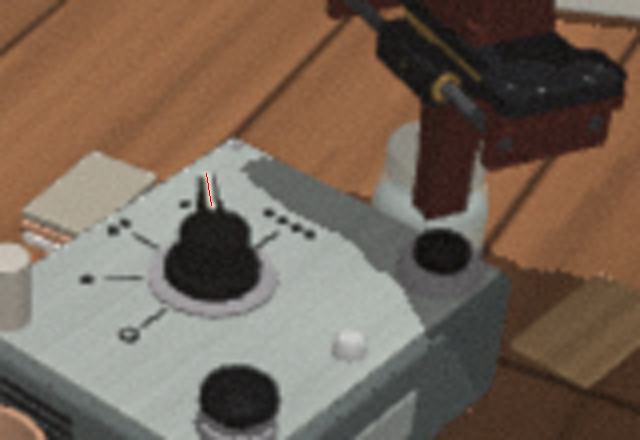

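The selector line still lies on 2.356 rad, and the tips hang at (440,215) above the start button at (443,250). I'll centre and press in small steps.

{"name": "arm_command", "arguments": {
  "increments": [
    [[-0.25,0.15,0.3],0],
    [[-0.25,0.1,0.3],0],
    [[0,0,0.3],0],
    [[0,0,0],0]
  ]
}}

```text
t: 12.4
ee_pos: [488.6, -123.6, 96.8]
orientation: [-2.965, 0.997, 0.016]
ft_force: [-0.5, 0.4, 0.5]
width: 0.5
```

```bash
python3 - <<'E'
from h import *
rel([487.1,-123.5,87])
E
```

```text
t 12.4 pos [ 488.6 -123.6   96.8] xang -37.2 F [-0.5  0.4  0.5] w 0.5 q6 0.36
shift cm [-0.11  0.09  0.98] turn None
```

{"name": "arm_command", "arguments": {
  "increments": [
    [[-0.1,0.1,0.25],0],
    [[0,0,0.25],0],
    [[0,0,0.25],0]
  ]
}}

```text
t: 12.7
ee_pos: [487.6, -123.9, 89.5]
orientation: [-2.965, 0.997, 0.014]
ft_force: [0.7, 0.9, 0.9]
width: 0.2
```

{"name": "arm_command", "arguments": {
  "increments": [
    [[0,0,0.3],0],
    [[0,0,0.3],0]
  ]
}}

```text
t: 12.9
ee_pos: [487.6, -123.9, 83.1]
orientation: [-2.965, 0.998, 0.013]
ft_force: [-1.7, 0.6, 2.8]
width: 0.1
```

{"name": "arm_command", "arguments": {
  "increments": [
    [[0,0,0.25],0],
    [[0,0,0.2],0]
  ]
}}

```text
t: 13.1
ee_pos: [487.7, -124.0, 78.6]
orientation: [-2.966, 0.997, 0.013]
ft_force: [-6.1, 1.4, 27.0]
width: 0.3
```

```bash
python3 - <<'E'
from h import *
overlay("side","pics/s15.png",[(2.356,(0,0,255))],(300,110,160,110)); rel([487.1,-123.5,80])
E
```

```text
t 13.15 pos [ 487.7 -123.9   78.9] xang -37.2 F [-4.2  0.1 12.8] w 0.4 q6 0.35
shift cm [-0.07 -0.   -0.11] turn None
```

View pics/s15.png

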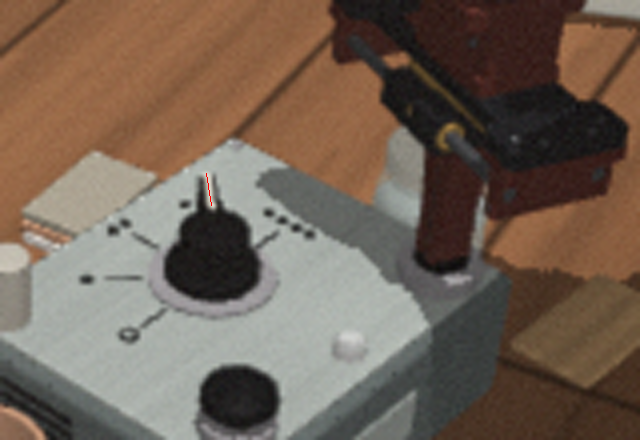

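The force rose to 13–27 N, well above the button's 5 N, so it is against its end stop. I'll hold it briefly and lift.

{"name": "arm_command", "arguments": {
  "increments": [
    [[0,0,0],0],
    [[0,0,0.03],0],
    [[0,0,0],0]
  ]
}}

```text
t: 13.45
ee_pos: [487.6, -123.9, 79.2]
orientation: [-2.966, 0.997, 0.014]
ft_force: [-2.1, 0.5, 5.2]
width: 0.9
```

{"name": "arm_command", "arguments": {
  "increments": [
    [[0,0,-0.5],0],
    [[0,0,-1],0],
    [[0,0,-2],0],
    [[0,0,-3],0],
    [[0,0,-3],0],
    [[0,0,0],0],
    [[0,0,0],0]
  ]
}}

```text
t: 14.15
ee_pos: [487.7, -125.2, 179.1]
orientation: [-2.965, 0.997, 0.015]
ft_force: [0.5, -0.6, 0.5]
width: 0.4
```

```bash
python3 - <<'E'
from h import *
overlay("side","pics/s16.png",[],(300,110,160,110)); rel([487.1,-123.5,180])
cv2.imwrite("pics/s16f.png",get_image("side")[:,:,::-1])
E
```

```text
t 14.2 pos [ 487.9 -125.2  179. ] xang -37.2 F [ 0.2 -0.1  0.2] w 0.7 q6 0.36
shift cm [-0.17 -0.09 -0.1 ] turn None
```

View pics/s16.png

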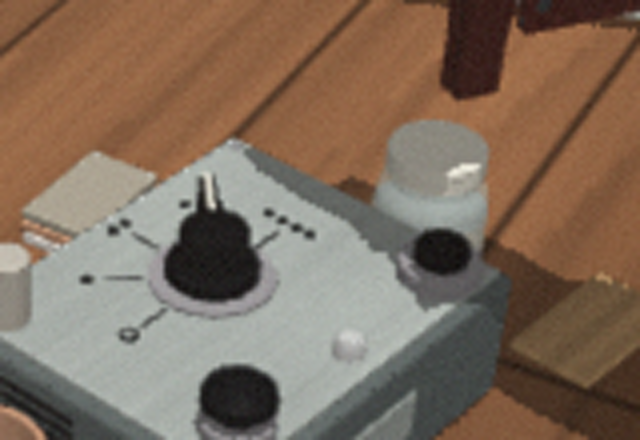

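View pics/s16f.png

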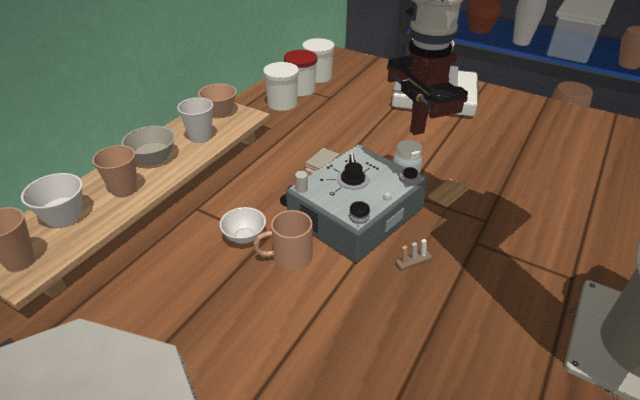

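The full side view shows the start button out again (zoom (443,250), as before), the selector at three dots, the stop button untouched, every bystander in place and the gripper well clear. Handing in.

```bash
python3 - <<'E'
from workcell import *
print(close_job()); print(get_obs()['t'])
E
```

```text
the job is handed in; nothing more can be done
None
the job is handed in; nothing more can be done
```

I pushed the selector tab with the shut fingertips from one dot to two dots to three dots. Then I pressed the start button fully in, let it spring back, and handed the job in at about 14.2 s. The hand-in gives no verdict.

**Last checks**
- **Selector:** in the picture taken just before the press, with the finger already off the tab, the tab's white line lay on the projection for 2.356 rad. It looked the same after the press.
- **Push force:** the highest reading during the pushes was about 8 N, but I only read it at the end of each move.
- **Start button:** the press reached 27 N, well above the button's 5 N, so it hit its end stop. It was still reading about 5 N after a hold of about 0.3 s. In the last picture the button looks out again.
- **Surroundings:** the stop button was not touched, the things standing about look unmoved, and the gripper was clear with no contact force.

**Disagreement found on the way:** with the gripper shut, the fingertips end about 19 mm short of the reported TCP, judging by the side camera. Because of this, my first pass went over the tab without touching it. I corrected for the offset in all later moves, and both the tab contact and the button press came roughly where the corrected height predicted; the button came several mm lower.

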